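# Shut the tool case and fasten its draw latch

### The arm

A 6-joint arm with a two-finger parallel gripper is mounted at the origin on a cart in front of the work surface, level with it; the furniture and walls round the work are solid. World frame = base frame: x ahead of the robot, y to its left, z up, the work surface at z = 0. Lengths are in m, angles in rad, forces in N, time in s.
With the tool pointing down it reaches from about 0.3 to 0.75 m from the base axis. Payload 8.5 kg.
Tool frame: the origin (TCP) lies between the finger pads; the fingertips stand 25 mm ahead of it and the grasp point (between the pads) lies 6 mm ahead of it; z points along the fingers, y is the line along which they close (so a half turn about z gives the same grasp; the last joint's range is limited). The gripper opens to 88 mm and grips with 3 to 60 N. Pads are 18 mm wide; open, the fingers measure 123 mm over their backs; the gripper's body (75 mm by 187 mm) begins 45 mm behind the grasp point.
Start: joints at [-1.373, 0.381, 1.297, -0, 1.464, -0.215], TCP at [0.221, -0.504, 0.264] pointing down, gripper open.
Joint ranges: [-3.11, 3.11], [-0.89, 2.33], [0.22, 2.48], [-1.42, 4.56], [0.17, 2.85], [-2.88, 2.88]. Speed limits (rad/s): [2.39, 2.39, 3.14, 3.14, 3.14, 3.14].

### API

Orientations are given as a 3x3 rotation matrix whose columns are the frame's x, y, z axes.
In Python, from workcell import * gives the robot as it stands. The module is installed in compiled form; this text tells all that it offers.
- The arm moves only by the shell command python3 -m creep 'ROWS' [FORCE]. ROWS is JSON, a list that holds one entry, the list of rows, each a list of 7 numbers: the shift along the world's x, y, z as a fraction of full scale, then the turn, a rotation vector about the world's x, y, z as a fraction of full scale, then the closure in counts, from 0 (fully open) to 255 (shut). A call has 1 to 20 rows; each row is the pose to reach, as a shift and turn from the pose commanded when the call began; what a row does not reach only later rows make up. Full scale, the value 1, is 0.5 m for a shift and 0.5 rad for a turn. A row lasts 1/12 s, in which the tool goes at most 41.7 mm and 7.16 degrees, less where a joint would pass 70% of its speed; a pose out of reach is approached as far as the arm can. A call with a number of a shift or a turn outside -1 to 1 is refused whole. A call with a gripper value outside its range is refused whole. The fingers move at their own pace and stop on an object; FORCE is the grip in N (left out, the last holds). Time passes only in rows, so rows that repeat a pose let the fingers close. It gives the time, the measured TCP pose, the force, the opening and the grip force at its end, in the units of the state.
- observe(): the state, without advancing time (a new reading comes with each control period).
- read_camera(name): name is "side" or "top" or "wrist"; returns (picture, depth): 420x560x3 uint8, red, green, blue; 420x560 float32, m along the optical axis (not along the pixel's ray), 0 where there is no reading.
- camera_info(name): a dict with "K" (3x3 intrinsics, pixels), "pose" (4x4, takes a point from camera to world coordinates); the wrist camera has in their place "hand_eye" (4x4, takes a point from camera to tool coordinates, whose origin is the TCP and whose axes are the flange's). Camera axes: x right, y up, looking along -z (the intrinsics and any distortion apply to the point x, -y, -z); pixel columns grow to the right and rows downward; lengths in m; the calibration is good to about 2 mm. A picture is of the moment at which its call begins: read the wrist's pose just before it. camera_info takes no time and is no camera call.
- close_job(): hands the job in; it is judged then, once.
The state is a dict: "t": time; "q": joint angles; "qd": joint speeds; "tau": joint torques, N m; "ee_pos": TCP position; "orientation": TCP orientation; "wrist_force": force on the tool from outside, world axes, zero at the start; "torque": the same for the moment, N m; "gripper_width": opening from 0.0 (shut) to 1.0 (fully open); "finger_force": force on a finger pad.
Only numpy, scipy, OpenCV 4.12 (cv2) and the standard library are available. Lean on these libraries where they do the work, as an engineer would, in place of code of your own. Each camera call takes 0.05 s, during which the arm holds its last target. There are 200 camera calls.

### The job

Close up the small tool case that stands on its hinged edge: push its lid fully shut, swing the latch's wire loop over onto the keeper on the lid so that its cross bar catches behind the lip, then press the latch lever down flat until it snaps over and holds the lid tight. Leave the mug, tape measure and torch where they are.

Things in the scene. Friction and masses are not known exactly. Their poses are not given: they have to be found in the camera images.
- case: Black tool case with aluminium edges, upright on its hinged edge, fixed to the worktop on 18 mm feet. Origin: on the worktop under the split between its halves, mid-width. +x points from the lid through the rear half, +y along its width, +z up. Shut: 120 mm along x (lid -45 to 0, rear 0 to 75), 240 along y, top at z 138; handles stick out 18 mm at both ends. The draw latch is mid-width on top.
- case_lid (a joint): Angle of the lid (rad) about the hinge at the bottom of the split (axis along y, 18 mm above the case's origin): 0 = shut (a dead stop), grows as its top tips towards the case's -x, ends at 0.4. The hinge is stiff (0.3 N m): the lid stays where it is left; pushing it near its top takes about 3 N.
- lid_front (a point): Point on the flat outer face of the lid, mid-width, 118 mm up when shut (20 mm below its top). The lid may be pushed anywhere along its 240 mm width.
- keeper (a point): Where the centre of the loop's cross bar sits when hooked and tight, on the steel keeper on the lid's top edge; it moves with the lid and with the lid shut lies at x -20, z 148 mm in the case's frame. Under it is the keeper's plate, 24 mm wide, its top 4 mm below this point (x -39 to -10, 6 mm above the lid's top). 2 mm from it on the +x side stands the stem.
- keeper_lip (a point): Outer (-x) top edge of the keeper's lip, 16 mm wide along y: the lip overhangs the bar's seat, its underside 3.3 mm and its top 6.5 mm above point keeper, its edge 2 mm beyond it towards -x. The bar must come down past this edge (its centre 4 mm or more to the -x side of point keeper) to about the height of point keeper; drawing the lever down then pulls it in under the lip.
- loop_bar (a point): Middle of the cross bar at the free end of the latch's wire loop. 4 mm steel wire, 36 mm wide over its two side rods (28 inside), bar 51 mm from the pins it turns on. Starts standing up, leaning back from the keeper on a stop. It swings easily and falls by its weight to either side. Can be gripped across its width. It is sprung: stretches up to 7 mm (8 N per mm) when drawn tight.
- loop_pin (a point): Middle of the pins on which the loop turns (axis along y). They sit on the lever 15 mm from its pivot and move with it; seen from the pivot they lie 0.21 rad from the lever's own direction, on its rear side (towards the case's +x when the lever is up, below when it is shut).
- lever_pivot (a point): Pivot of the latch lever on the rear half, fixed to the case at x 20, z 151 mm in its frame (13 mm above the case's top); axis along y.
- case_lever (a joint): Angle of the latch lever (rad): 0 = snapped flat, pointing to the case's +x; pi/2 = straight up; more = leaning to the keeper; ends at 2.25. Slight friction holds it. With the loop hooked it is stiff below about 0.9 rad (push its end down with about 3 to 5 N), passes over centre at 0.2 rad and then holds itself against its stop at 0.
- lever_end (a point): Upper face (when shut) of the lever's free end, 42 mm from its pivot. The lever is a steel strip 20 mm wide, between the loop's rods; when shut its upper face is 4.5 mm above the pivot.
- case_loop (a joint): Angle of the loop relative to the lever (rad). The loop's elevation is case_loop minus case_lever: 0 = pointing level towards the case's -x (to the keeper), pi/2 = straight up, more = leaning back towards +x. It ends at 4.1, where the loop leans on its stop.
- mug: White mug, 92 x 123 x 95 mm, origin at the centre of its foot: a bystander.
- tape_measure: Yellow and black tape measure, 33 x 71 x 62 mm, origin at the centre of its underside: a bystander.
- torch: Small black torch lying down, 37 x 122 x 33 mm, origin at the centre of its underside: a bystander.

How it is judged:
On the way, in this order (a step that is already met when the one before it is completed fails the run):
1. the lid is pushed shut (within 0.06 rad: the latch draws in the last gap) (value of joint case_lid below 0.06 rad), for 0.2 s.
2. the loop is over the keeper with its bar below the lip's edge, the lever still up (above 0.8 rad) (value of joint case_lever above 0.8 rad and x of loop_bar in the frame of keeper between -0.02 and 0.003 m and z of loop_bar in the frame of keeper between -0.012 and 0.005 m), for 0.2 s.
3. the lever is snapped down (below 0.08 rad) with the lid shut (value of joint case_lever below 0.08 rad and value of joint case_lid below 0.02 rad), for 0.2 s.
At the end, for the whole second after the job is handed in: The lid is shut (below 0.02 rad), the lever lies down (below 0.08 rad), and the loop's bar is caught under the keeper's lip (within 5 mm of its tight place and not more than 3 mm above it) (all of step 3 and distance between loop_bar and keeper below 0.005 m and z of loop_bar in the frame of keeper below 0.003 m); the robot touches nothing.
It fails at once if the mug is moved by more than 40 mm (distance of mug from where it was at the start of the episode above 0.04 m).
It fails at once if the tape measure is moved by more than 40 mm (distance of tape_measure from where it was at the start of the episode above 0.04 m).
It fails at once if the torch is moved by more than 40 mm (distance of torch from where it was at the start of the episode above 0.04 m).
It also fails if it takes over 45 s, if anything falls off the work surface, if the arm or the gripper's body presses on something with over 40 N, if the wrist force passes 120 N, or if a joint passes its speed limit or range.

## Working session

There is one attempt and no reset: what is moved stays moved. The work goes in short steps, Python scripts to look and compute and a shell command to move; the robot and the scene stay as the last step left them, time stands still between calls to the robot, and variables do not carry over. Pictures are saved under pics/ and viewed, at most 10 in all, crops included, and the job is handed in when it is done.

```bash
mkdir -p pics; cat > h.py <<'E'
import numpy as np, cv2
from workcell import *
def snap(name, fn):
    s=observe(); p,d=read_camera(name); cv2.imwrite(fn,p[:,:,::-1]); np.save(fn[:-4]+'.npy',d)
    return s,p,d
def pose(name,s=None):
    i=camera_info(name)
    if 'pose' in i: return np.array(i['K']),np.array(i['pose'])
    T=np.eye(4);T[:3,:3]=s['orientation'];T[:3,3]=s['ee_pos']
    return np.array(i['K']),T@np.array(i['hand_eye'])
def pts(K,T,uv,d):
    uv=np.atleast_2d(uv).astype(float);d=np.atleast_1d(d)
    c=np.c_[(uv[:,0]-K[0,2])/K[0,0]*d,-(uv[:,1]-K[1,2])/K[1,1]*d,-d]
    return c@T[:3,:3].T+T[:3,3]
def proj(K,T,P):
    c=(np.atleast_2d(P)-T[:3,3])@T[:3,:3]
    return np.c_[K[0,0]*c[:,0]/-c[:,2]+K[0,2],K[1,1]*-c[:,1]/-c[:,2]+K[1,2]]
E
python3 - <<'E'
from h import *
import cv2
for n in('side','top'):
    s,p,d=snap(n,f'pics/{n}0.png'); i=camera_info(n); print(n,i)
a=cv2.imread('pics/side0.png');b=cv2.imread('pics/top0.png')
print(s)
E
```

```text
side {'K': array([[491.48794919,   0.        , 277.43359312],
       [  0.        , 491.48794919, 211.51470674],
       [  0.        ,   0.        ,   1.        ]]), 'pose': array([[-0.99356358,  0.08278953, -0.077313  ,  0.5058542 ],
       [-0.11292367, -0.67013169,  0.73360191,  0.91242402],
       [ 0.00892467,  0.73761061,  0.67516734,  0.94669198],
       [ 0.        ,  0.        ,  0.        ,  1.        ]])}
top {'K': array([[389.56870915,   0.        , 284.87248754],
       [  0.        , 389.56870915, 203.31231302],
       [  0.        ,   0.        ,   1.        ]]), 'pose': array([[ 0.01964893,  0.98913083, -0.14571934,  0.47977753],
       [-0.99978586,  0.0203851 ,  0.00356036,  0.02787976],
       [ 0.00649217,  0.14561818,  0.98931956,  1.06342397],
       [ 0.        ,  0.        ,  0.        ,  1.        ]])}
{'t': 0.05, 'q': array([-1.37330115e+00,  3.81153184e-01,  1.29820330e+00, -7.66930660e-06,
        1.46357487e+00, -2.15291319e-01]), 'qd': array([-0.00050789, -0.00161525, -0.00141474,  0.00132633,  0.00027231,
       -0.00078373]), 'tau': array([ 3.64139712e-03, -4.39120317e+01, -2.25209552e+01,  7.15716882e-02,
        3.40548239e-02, -7.73041893e-05]), 'ee_pos': array([ 0.22059486, -0.50357545,  0.26318011]), 'orientation': array([[ 9.16006246e-01,  4.01163912e-01, -2.70147598e-04],
       [ 4.01163906e-01, -9.16005350e-01,  1.31117662e-03],
       [ 2.78540097e-04, -1.30941944e-03, -9.99999104e-01]]), 'wrist_force': array([-0.62250446,  0.66965792, -0.1790555 ]), 'torque': array([-0.02636888,  0.05659135,  0.03045606]), 'finger_force': 0.0, 'gripper_width': 0.9978109925335311}
```

View pics/side0.png

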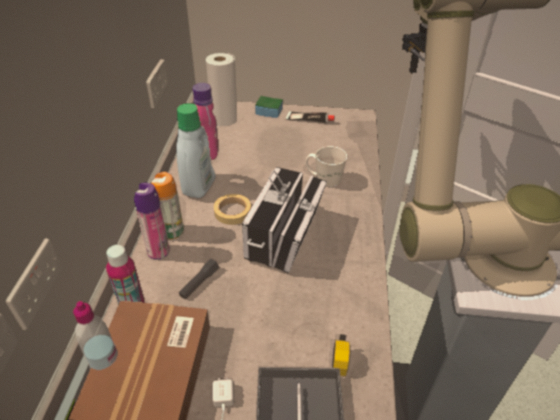

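View pics/top0.png

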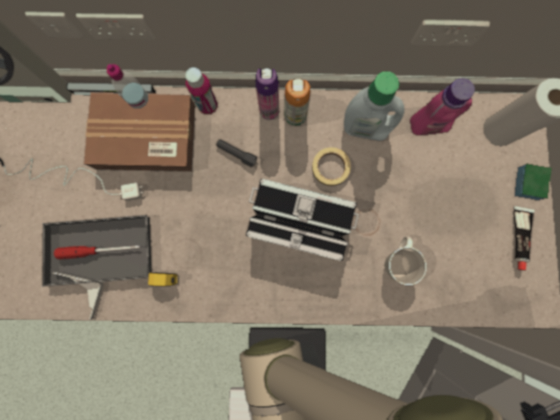

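The case stands at about (302,220) in the top view, with its lid towards the robot (-x), leaning open. The latch is near (305,205) and the keeper near (297,240). The mug is to the right at (407,265).

```bash
python3 - <<'E'
from h import *
out=[]
for n,(r0,r1,c0,c1) in dict(top=(170,270,235,365),side=(155,275,235,335)).items():
    p=cv2.imread(f'pics/{n}0.png');d=np.load(f'pics/{n}0.npy');K,T=pose(n)
    vv,uu=np.mgrid[0:420,0:560]
    P=pts(K,T,np.c_[uu.ravel(),vv.ravel()],d.ravel()).reshape(420,560,3)
    m=(P[...,2]>.128)&(P[...,2]<.146)&(d>0)
    m[:r0]=0;m[r1:]=0;m[:,:c0]=0;m[:,c1:]=0
    k,lab,st,ce=cv2.connectedComponentsWithStats(m.astype(np.uint8))
    for j in range(1,k):
        if st[j,4]>60:
            q=P[lab==j]; r=cv2.minAreaRect(q[:,:2].astype(np.float32)*1000); print(n,st[j],r,q[:,2].mean(),np.round(cv2.boxPoints(r)))
    hi=(P[...,2]>.15)&(d>0);hi[:r0]=0;hi[r1:]=0;hi[:,:c0]=0;hi[:,c1:]=0
    print(n,'hi',np.round(P[hi][::5],3).tolist()[:40])
    c=p[r0:r1,c0:c1]; out.append(cv2.resize(c,(390,390*c.shape[0]//c.shape[1]),interpolation=cv2.INTER_CUBIC))
h=max(o.shape[0] for o in out)
cv2.imwrite('pics/c1.png',np.hstack([cv2.copyMakeBorder(o,0,h-o.shape[0],0,8,0) for o in out]))
E
```

```text
top [ 252  179  105   55 2822] ((612.425048828125, -21.78716278076172), (242.5853729248047, 76.7115478515625), 76.71468353271484) 0.13797727187461956 [[ 547. -131.]
 [ 622. -149.]
 [ 678.   87.]
 [ 603.  105.]]
top [298 198  15  15 151] ((613.7767944335938, -22.927427291870117), (29.425058364868164, 30.430204391479492), 75.67479705810547) 0.13939238542788362 [[595. -33.]
 [625. -41.]
 [632. -12.]
 [603.  -5.]]
top [ 246  218  101   42 1685] ((531.8407592773438, -2.3478164672851562), (240.00192260742188, 45.224483489990234), 76.6577377319336) 0.13252868086800992 [[ 482. -114.]
 [ 526. -124.]
 [ 582.  109.]
 [ 538.  120.]]
top hi [[0.623, -0.006, 0.209], [0.621, -0.006, 0.207], [0.62, -0.017, 0.21], [0.619, -0.009, 0.205], [0.618, -0.026, 0.213], [0.616, -0.026, 0.21], [0.616, -0.037, 0.212], [0.614, -0.037, 0.211], [0.612, -0.04, 0.208], [0.61, -0.005, 0.192], [0.607, -0.036, 0.198], [0.605, -0.036, 0.197], [0.602, -0.003, 0.178], [0.6, -0.035, 0.185], [0.598, -0.033, 0.178], [0.597, -0.009, 0.165], [0.594, -0.004, 0.17], [0.595, -0.016, 0.165], [0.594, -0.004, 0.155], [0.593, -0.018,
[... 1024 characters left out ...]
.038, 0.206], [0.622, -0.026, 0.208], [0.618, -0.016, 0.213], [0.61, -0.036, 0.195], [0.606, -0.037, 0.192], [0.624, -0.004, 0.21], [0.622, -0.008, 0.204], [0.603, -0.036, 0.181], [0.597, -0.032, 0.181], [0.577, -0.022, 0.188], [0.595, -0.032, 0.175], [0.612, -0.004, 0.192], [0.578, -0.013, 0.188], [0.589, -0.024, 0.176], [0.576, -0.011, 0.188], [0.586, -0.022, 0.174], [0.606, -0.002, 0.185], [0.582, -0.004, 0.186], [0.591, -0.023, 0.166], [0.604, -0.003, 0.179], [0.584, -0.002, 0.181], [0.587, -0.004, 0.176], [0.594, -0.006, 0.171], [0.599, 0.0, 0.172], [0.587, -0.005, 0.169], [0.592, -0.005, 0.165], [0.594, 0.0, 0.166], [0.594, -0.006, 0.157], [0.597, -0.007, 0.153], [0.599, -0.003, 0.15]]
```

View pics/c1.png

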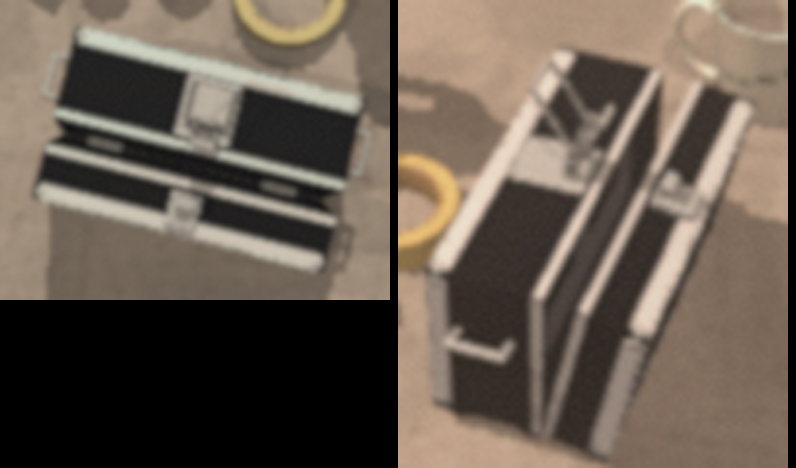

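Case frame from depth: yaw is about -13.3°, the origin is about (0.576,-0.013), and the lid angle is about 0.19. The lever is at about 2.05 and the loop leans back with its bar near (0.619,-0.022,0.211). I'm moving in front of the lid, off the latch at y=+95 mm, with the fingers closed.

```bash
python3 -m creep '[[[0.08,0.17,0,0,0,-0.25,255],[0.16,0.34,0,0,0,-0.5,255],[0.24,0.51,0,0,0,-0.75,255],[0.32,0.68,0,0,0,-1,255],[0.32,0.68,0,0,0,-1,255],[0.32,0.68,0,0,0,-1,255],[0.32,0.68,0,0,0,-1,255],[0.32,0.68,0,0,0,-1,255],[0.32,0.68,0,0,0,-1,255],[0.32,0.68,0,0,0,-1,255],[0.32,0.68,0,0,0,-1,255],[0.32,0.68,0,0,0,-1,255],[0.32,0.68,0,0,0,-1,255],[0.32,0.68,0,0,0,-1,255]]]' 40
python3 -m creep '[[[0.125,0.265,0,0,0,-0.145,255],[0.25,0.53,0,0,0,-0.29,255],[0.25,0.53,0,0,0,-0.29,255],[0.25,0.53,0,0,0,-0.29,255],[0.25,0.53,0,0,0,-0.29,255],[0.25,0.53,0,0,0,-0.29,255],[0.25,0.53,0,0,0,-0.29,255],[0.25,0.53,0,0,0,-0.29,255],[0.25,0.53,0,0,0,-0.29,255],[0.25,0.53,0,0,0,-0.29,255],[0.25,0.53,0,0,0,-0.29,255],[0.25,0.53,0,0,0,-0.29,255]]]'; python3 -c "
from h import *
s=observe();print(s['q'],s['orientation'])"
```

```text
t: 1.27
ee_pos: [0.3802, -0.1651, 0.2636]
orientation: [[0.996, -0.089, -0.0], [-0.089, -0.996, 0.0], [-0.0, -0.0, -1.0]]
wrist_force: [0.0, -1.1, -0.2]
gripper_width: 0.003
finger_force: 0.0
t: 2.27
ee_pos: [0.5055, 0.0997, 0.2639]
orientation: [[0.973, -0.233, 0.0], [-0.233, -0.973, -0.0], [0.0, 0.0, -1.0]]
wrist_force: [0.4, -0.2, -0.1]
gripper_width: 0.006
finger_force: 0.0
[-3.53172743e-02  3.19517919e-01  1.39163007e+00 -1.36259109e-04
  1.43037681e+00  1.77023068e+00] [[ 9.72576574e-01 -2.32582896e-01  6.30560456e-05]
 [-2.32582886e-01 -9.72576569e-01 -1.37230040e-04]
 [ 9.32441926e-05  1.18800965e-04 -9.99999989e-01]]
```

```bash
python3 -m creep '[[[0,0,-0.08,0,0,0,255],[0,0,-0.16,0,0,0,255],[0,0,-0.24,0,0,0,255],[0,0,-0.248,0,0,0,255],[0,0,-0.248,0,0,0,255],[0.02,-0.005,-0.248,0,0,0,255],[0.035,-0.008,-0.248,0,0,0,255],[0.045,-0.011,-0.248,0,0,0,255],[0.055,-0.013,-0.248,0,0,0,255],[0.062,-0.015,-0.248,0,0,0,255],[0.068,-0.016,-0.248,0,0,0,255],[0.072,-0.017,-0.248,0,0,0,255],[0.075,-0.018,-0.248,0,0,0,255],[0.075,-0.018,-0.248,0,0,0,255]]]'
```

```text
t: 3.43
ee_pos: [0.5437, 0.0922, 0.142]
orientation: [[0.973, -0.23, 0.002], [-0.23, -0.973, 0.0], [0.002, -0.001, -1.0]]
wrist_force: [-3.4, 0.6, 1.4]
gripper_width: 0.003
finger_force: 1.6
```

```bash
python3 -m creep '[[[0.002,-0.0005,0,0,0,0,255],[0.004,-0.001,0,0,0,0,255],[0.006,-0.0014,0,0,0,0,255],[0.006,-0.0014,0,0,0,0,255]]]'
```

```text
t: 3.77
ee_pos: [0.5442, 0.092, 0.1414]
orientation: [[0.973, -0.23, -0.004], [-0.23, -0.973, 0.001], [-0.004, 0.0, -1.0]]
wrist_force: [-16.4, 3.1, 12.6]
gripper_width: 0.007
finger_force: 8.2
```

```bash
python3 -m creep '[[[-0.03,0.007,0,0,0,0,255],[-0.06,0.014,0,0,0,0,255],[-0.06,0.014,0.08,0,0,0,255],[-0.06,0.014,0.16,0,0,0,255],[-0.06,0.014,0.24,0,0,0,255],[-0.06,0.014,0.28,0,0,0,255],[-0.03,-0.02,0.28,0,0,0,255],[0.02,-0.06,0.28,0,0,0,255],[0.07,-0.11,0.28,0,0,0,255],[0.12,-0.16,0.28,0,0,0,255],[0.17,-0.21,0.28,0,0,0,255],[0.21,-0.242,0.28,0,0,0,255],[0.21,-0.242,0.28,0,0,0,255],[0.21,-0.242,0.28,0,0,0,255]]]'
python3 - <<'E'
from h import *
s,p,d=snap('side','pics/side1.png')
K,T=pose('side')
vv,uu=np.mgrid[0:420,0:560]
P=pts(K,T,np.c_[uu.ravel(),vv.ravel()],d.ravel()).reshape(420,560,3)
P-=[.5758,-.0128,0]; c,n=np.cos(-.232),np.sin(-.232)
X=P[...,0]*c+P[...,1]*n;Y=-P[...,0]*n+P[...,1]*c;Z=P[...,2]
m=(abs(Y)<110)&(abs(Y)>.03)&(abs(Y)<.11)&(X>-.08)&(X<.1)&(Z>.125)&(Z<.145)&(d>0)
x=X[m]; print(x.min(),x.max(), np.percentile(x,[1,99]),'lid z',Z[m&(X<-.01)].mean(),'rear z',Z[m&(X>.01)].mean(),'lid x',np.percentile(X[m&(X<-.01)],[1,99]))
h=(Z>.142)&(abs(Y)<.03)&(X<.08)&(X>-.06)&(Z<.22)&(d>0)
for a in np.round(np.c_[X[h],Y[h],Z[h]]*1000)[::4]: print(a,end='')
cv2.imwrite('pics/c2.png',cv2.resize(cv2.imread('pics/side1.png')[150:275,225:345],None,fx=4,fy=4,interpolation=cv2.INTER_CUBIC))
E
```

```text
t: 4.93
ee_pos: [0.6517, -0.0305, 0.2801]
orientation: [[0.973, -0.232, 0.001], [-0.232, -0.973, -0.0], [0.001, 0.0, -1.0]]
wrist_force: [-0.4, -0.2, 0.3]
gripper_width: 0.004
finger_force: 0.0
-0.04588774153218703 0.0769391259389317 [-0.04497352  0.07494926] lid z 0.13744569350283065 rear z 0.13779167790449606 lid x [-0.04535834 -0.01063451]
[ 47. -15. 208.][ 44. -14. 207.][ 43. -11. 206.][ 41. -13. 202.][ 38. -11. 201.][ 39. -15. 195.][ 37. -16. 192.][ 34. -15. 190.][ 34. -15. 187.][ 31. -13. 186.][ 29. -15. 182.][ 26. -14. 180.][ 24. -17. 175.][ 35.  18. 196.][  1.  -4. 189.][ 23. -14. 171.][  3.  -1. 188.][ 21. -16. 168.][  3.   5. 189.][ 30.  17. 187.][ 10.  -7. 175.][ 28.  15. 183.][ 13.  -9. 169.][ 26.  20. 184.][ 12.  -5. 169.][ 17.   9. 175.][  7.   9. 179.][ 11.  11. 175.][ 24.  19. 174.][ 14.  11. 171.][ 20.  22. 175.][ 14.  11. 168.][ 19.  20. 171.][ 11.  12. 167.][ 17.  17. 165.][ 38.   1. 143.][ 16.  12. 159.][-14.  -6. 153.][ 20.  14. 156.][-14.   0. 155.][ 23.  15. 153.][ 12.  -1. 143.][-21.   6. 158.][ 19.  11. 147.][-20.   2. 151.][ 23.  13. 144.][-18.  12. 156.][-26.  -5. 145.][-37. -12. 142.][-14.   9. 149.][-24.  -1. 144.][-36.  -5. 144.][-17.   8. 146.][-26.   4. 145.][-35.  -1. 144.][-10.  11. 143.][-20.   8. 143.][-29.   5. 143.][ 21.  26. 142.][-18.  12. 143.][-28.  11. 145.][-37.   7. 144.][-36.  10. 143.]
```

View pics/c2.png

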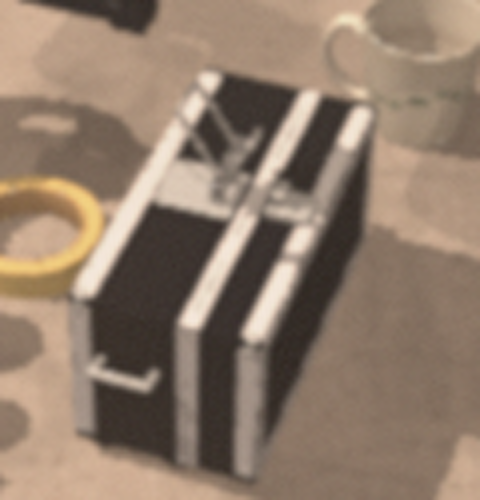

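The lid is shut (top level with the rear half) and the loop still leans back. Next I push the bar over from behind.

```bash
python3 -m creep '[[[0,0,-0.06,0,0,0,255],[0,0,-0.11,0,0,0,255],[0,0,-0.11,0,0,0,255],[-0.015,0.0035,-0.11,0,0,0,255],[-0.03,0.007,-0.11,0,0,0,255],[-0.04,0.0095,-0.11,0,0,0,255],[-0.05,0.012,-0.11,0,0,0,255],[-0.06,0.014,-0.11,0,0,0,255],[-0.07,0.0165,-0.11,0,0,0,255],[-0.08,0.019,-0.11,0,0,0,255],[-0.09,0.021,-0.11,0,0,0,255],[-0.1,0.0235,-0.11,0,0,0,255],[-0.108,0.0255,-0.11,0,0,0,255],[-0.115,0.027,-0.11,0,0,0,255],[-0.122,0.029,-0.11,0,0,0,255],[-0.122,0.029,-0.11,0,0,0,255],[-0.122,0.029,-0.11,0,0,0,255]]]'
cat > look.py <<'E'
from h import *
import sys
n,fn=sys.argv[1],sys.argv[2]
s,p,d=snap(n,fn);K,T=pose(n,s)
vv,uu=np.mgrid[0:420,0:560]
P=pts(K,T,np.c_[uu.ravel(),vv.ravel()],d.ravel()).reshape(420,560,3)-[.5758,-.0128,0]
c,q=np.cos(-.232),np.sin(-.232)
X=P[...,0]*c+P[...,1]*q;Y=-P[...,0]*q+P[...,1]*c;Z=P[...,2]
h=(Z>.142)&(abs(Y)<.025)&(X<.08)&(X>-.06)&(Z<.22)&(d>0)
A=np.round(np.c_[X[h],Y[h],Z[h]]*1000).astype(int); A=A[np.argsort(A[:,0])]
print(' '.join('%d,%d,%d'%tuple(a) for a in A[::3]))
E
python3 look.py side pics/side2.png
```

```text
t: 6.4
ee_pos: [0.5901, -0.015, 0.2248]
orientation: [[0.973, -0.23, 0.0], [-0.23, -0.973, -0.0], [0.0, -0.0, -1.0]]
wrist_force: [0.5, 0.3, -0.6]
gripper_width: 0.005
finger_force: 0.0
-38,16,142 -37,-3,143 -37,15,144 -35,-1,144 -34,4,144 -32,0,144 -31,-3,144 -30,0,143 -29,13,144 -28,1,143 -26,5,143 -25,2,143 -24,-9,144 -22,7,143 -21,-4,144 -21,11,143 -20,1,144 -19,-3,205 -19,-2,145 -19,-8,143 -18,11,202 -18,10,205 -18,2,205 -17,15,145 -17,-9,203 -17,-17,203 -16,0,152 -16,-2,157 -15,-3,152 -15,11,145 -14,0,152 -13,17,200 -13,12,144 -12,3,154 -11,7,143 -10,11,143 -8,16,194 -6,-11,195 -4,-12,187 -3,18,191 -1,5,193 0,-16,186 0,-14,185 1,19,185 1,18,181 2,3,191 4,-3,189 4,19,181 5,-6,217 5,-11,220 6,-8,219 6,-2,202 7,-2,216 7,-4,203 9,17,175 10,-7,174 11,12,179 12,-7,171 12,-7,174 13,13,173 14,10,180 14,10,177 15,-7,176 16,-9,171 16,12,172 16,20,165 17,8,155 17,10,151 17,-4,171 18,-8,171 18,20,165 19,19,167 20,14,149 20,14,143 21,13,145 23,14,155 24,11,149 34,19,142 44,1,142 46,-5,142 74,-15,143
```

The bar has passed over the top (about x -18, z 204) and is probably still falling. I raise the hand and look again.

```bash
python3 -m creep '[[[0.02,-0.005,0,0,0,0,255],[0.05,-0.012,0.02,0,0,0,255],[0.08,-0.018,0.1,0,0,0,255],[0.1,-0.023,0.15,0,0,0,255],[0.1,-0.023,0.15,0,0,0,255],[0.1,-0.023,0.15,0,0,0,255],[0.1,-0.023,0.15,0,0,0,255]]]'; python3 look.py side pics/side3.png
```

```text
t: 7.03
ee_pos: [0.6398, -0.0264, 0.2985]
orientation: [[0.973, -0.23, -0.002], [-0.23, -0.973, 0.001], [-0.002, -0.0, -1.0]]
wrist_force: [-0.1, -0.0, -0.3]
gripper_width: 0.009
finger_force: 0.0
-38,3,145 -37,7,144 -36,4,145 -35,-2,143 -34,-3,145 -32,-1,143 -32,9,151 -31,-4,147 -30,-15,148 -30,-1,146 -29,-2,148 -28,3,145 -28,11,148 -26,12,145 -25,2,143 -25,8,145 -25,18,146 -23,19,153 -23,3,143 -21,4,144 -20,10,155 -20,19,152 -19,7,145 -18,19,152 -17,1,153 -17,-16,152 -16,7,152 -16,14,150 -15,18,154 -15,-14,154 -14,9,155 -14,14,143 -12,-5,153 -12,-14,156 -10,20,157 -7,18,157 -5,19,157 -3,-15,156 -2,-11,159 -1,-6,188 0,9,190 1,-10,188 1,-3,190 2,3,191 3,20,159 4,12,188 4,4,187 6,19,161 6,11,177 8,-9,167 9,11,176 10,9,177 11,12,167 11,13,174 12,-5,172 12,-6,168 13,8,176 14,10,174 14,12,181 15,14,167 16,-9,178 16,-10,164 17,18,163 17,10,176 18,14,146 18,-7,165 19,10,166 19,10,150 20,-6,169 20,-13,170 21,12,151 22,17,148 23,13,148 28,9,149 42,-3,142 45,20,144
```

The bar now rests on the keeper plate (about x -30, z 147) with the lever still up, so step 2 is met. I move the closed fingers to the -x side of the lever and swing it up and over to about 1.0 rad.

```bash
python3 -m creep '[[[-0.05,0.012,0,0,0,0,255],[-0.1,0.024,0,0,0,0,255],[-0.15,0.035,0,0,0,0,255],[-0.166,0.039,0,0,0,0,255],[-0.166,0.039,-0.05,0,0,0,255],[-0.166,0.039,-0.11,0,0,0,255],[-0.166,0.039,-0.16,0,0,0,255],[-0.166,0.039,-0.183,0,0,0,255],[-0.166,0.039,-0.183,0,0,0,255]]]'
python3 -m creep '[[[0.01,-0.002,0,0,0,0,255],[0.02,-0.005,0,0,0,0,255],[0.03,-0.007,0.002,0,0,0,255],[0.04,-0.009,0.003,0,0,0,255],[0.052,-0.012,0.004,0,0,0,255],[0.062,-0.0145,0.006,0,0,0,255],[0.071,-0.017,0.008,0,0,0,255],[0.081,-0.019,0.007,0,0,0,255],[0.092,-0.022,0.005,0,0,0,255],[0.092,-0.022,0.005,0,0,0,255],[0.092,-0.022,0.005,0,0,0,255]]]'; python3 look.py side pics/side4.png
```

```text
t: 7.83
ee_pos: [0.5561, -0.0068, 0.2048]
orientation: [[0.973, -0.23, -0.006], [-0.23, -0.973, 0.002], [-0.007, 0.0, -1.0]]
wrist_force: [0.1, -0.4, -0.5]
gripper_width: 0.0
finger_force: 0.0
t: 8.75
ee_pos: [0.6034, -0.018, 0.2104]
orientation: [[0.973, -0.23, -0.0], [-0.23, -0.973, 0.0], [-0.0, -0.0, -1.0]]
wrist_force: [-1.8, 1.2, -0.4]
gripper_width: 0.006
finger_force: 0.6
-38,9,146 -37,13,143 -35,-10,143 -34,4,145 -32,0,144 -31,-4,147 -30,7,142 -28,11,145 -28,1,143 -26,-5,144 -25,10,143 -23,3,143 -23,10,142 -21,13,144 -21,-10,149 -21,5,148 -20,10,148 -19,15,149 -19,-16,147 -19,0,147 -18,10,148 -17,0,156 -16,13,146 -15,3,155 -15,10,153 -14,7,153 -13,-3,152 -12,18,150 -12,18,146 -9,-14,148 -7,18,147 -6,-17,149 -4,-13,152 -3,20,152 1,-13,153 2,-18,152 4,-16,150 7,16,155 8,19,153 9,-13,154 12,15,156 13,-2,142 14,19,155 16,20,162 17,-13,158 17,9,153 17,15,148 17,17,152 18,7,202 18,20,161 19,13,188 19,18,156 19,-9,193 19,-12,159 19,-1,208 19,-10,153 20,2,200 20,-15,159 20,1,158 20,-6,194 20,-4,211 20,-4,208 21,4,161 21,-3,158 21,5,158 22,-5,160 22,17,157 22,18,142 23,6,162 23,13,158 24,13,150 24,11,159 25,-5,165 25,-13,159 26,-16,159 27,5,169 27,11,168 27,17,159 28,14,166 29,19,160 29,12,161 30,9,168 30,18,166 31,1,172 32,19,162 33,9,164 33,17,164 34,12,179 35,10,171 35,10,165 35,10,168 37,12,168 39,8,172 72,-17,142
```

The bar has drawn in under the lip (about x -20, z 148). I press the lever down along its arc.

```bash
python3 -m creep '[[[0.006,-0.0015,-0.004,0,0,0,255],[0.0125,-0.003,-0.008,0,0,0,255],[0.018,-0.004,-0.013,0,0,0,255],[0.023,-0.0055,-0.018,0,0,0,255],[0.027,-0.0065,-0.024,0,0,0,255],[0.031,-0.0075,-0.03,0,0,0,255],[0.0345,-0.008,-0.036,0,0,0,255],[0.0375,-0.009,-0.043,0,0,0,255],[0.039,-0.009,-0.05,0,0,0,255],[0.0405,-0.0095,-0.058,0,0,0,255],[0.0405,-0.0095,-0.062,0,0,0,255],[0.0405,-0.0095,-0.062,0,0,0,255],[0.0405,-0.0095,-0.062,0,0,0,255]]]'; python3 look.py side pics/side5.png
```

```text
t: 9.88
ee_pos: [0.624, -0.0229, 0.1809]
orientation: [[0.973, -0.23, 0.003], [-0.23, -0.973, -0.001], [0.003, 0.0, -1.0]]
wrist_force: [-1.3, -0.6, 6.3]
gripper_width: 0.005
finger_force: 3.1
-38,8,142 -37,14,144 -36,3,144 -34,5,145 -33,-6,143 -33,-8,144 -31,-4,143 -29,-3,143 -28,-7,143 -27,8,143 -26,13,143 -25,-6,144 -24,-3,146 -22,-2,143 -21,-2,155 -20,18,149 -20,2,151 -20,-7,145 -19,7,142 -19,0,153 -18,5,147 -17,-7,154 -17,16,146 -16,23,151 -15,10,153 -15,11,151 -14,22,150 -12,3,153 -12,-15,149 -10,-13,150 -7,19,149 -4,-15,147 -1,16,148 1,17,145 1,18,149 6,17,150 7,-14,150 9,18,149 11,19,146 12,15,146 15,21,150 17,-7,150 17,16,155 18,5,156 18,14,147 19,-3,155 20,7,153 20,2,156 21,4,154 22,-5,160 22,10,155 23,8,157 23,-2,155 25,2,154 25,10,154 27,17,149 28,8,151 28,1,153 28,-1,155 29,20,148 31,15,147 31,-7,156 32,18,149 32,18,152 33,0,154 34,20,147 35,-19,148 35,9,157 35,17,147 36,1,154 37,-1,155 38,3,158 38,2,154 38,11,154 39,14,195 39,13,181 39,13,191 40,-3,181 40,-9,171 40,10,150 40,10,169 40,-9,164 41,-5,160 41,3,163 41,0,155 41,-7,181 41,-5,176 42,-1,164 42,-2,156 42,12,151 43,10,152 49,9,147
```

```bash
python3 -m creep '[[[0,0,-0.004,0,0,0,255],[0,0,-0.008,0,0,0,255],[0,0,-0.01,0,0,0,255],[0,0,-0.01,0,0,0,255]]]'; python3 -m creep '[[[0,0,0.02,0,0,0,255],[0,0,0.1,0,0,0,255],[0,0,0.18,0,0,0,255],[0,0,0.24,0,0,0,255],[-0.08,0.08,0.24,0,0,0,255],[-0.16,0.16,0.24,0,0,0,255],[-0.24,0.24,0.24,0,0,0,255],[-0.24,0.24,0.24,0,0,0,255],[-0.24,0.24,0.24,0,0,0,255]]]'; python3 look.py side pics/side6.png; python3 look.py top pics/top6.png | head -c 1500
python3 -c "
import cv2,numpy as np
a=cv2.resize(cv2.imread('pics/side6.png')[150:270,235:335],(390,468),interpolation=2);b=cv2.resize(cv2.imread('pics/top6.png')[170:270,265:345],(374,468),interpolation=2)
cv2.imwrite('pics/c6.png',np.hstack([a,b]))"
```

```text
t: 10.27
ee_pos: [0.624, -0.0229, 0.1806]
orientation: [[0.973, -0.23, 0.007], [-0.23, -0.973, -0.002], [0.008, 0.001, -1.0]]
wrist_force: [-12.7, 2.1, 35.5]
gripper_width: 0.008
finger_force: 17.7
t: 11.02
ee_pos: [0.4995, 0.101, 0.2957]
orientation: [[0.974, -0.226, 0.001], [-0.226, -0.974, 0.001], [0.0, -0.001, -1.0]]
wrist_force: [0.5, 0.5, 1.0]
gripper_width: -0.001
finger_force: 0.0
-38,1,147 -37,-11,143 -35,1,145 -32,-1,143 -31,4,143 -30,-7,144 -29,6,144 -27,-1,145 -26,5,142 -25,10,144 -24,14,143 -23,11,143 -22,-7,145 -21,7,156 -20,-7,148 -20,10,148 -19,16,150 -19,14,151 -18,-3,157 -18,19,148 -17,2,154 -16,7,148 -15,-4,152 -15,9,143 -14,7,154 -13,21,148 -12,2,153 -10,4,144 -8,20,150 -4,-15,146 -2,-13,148 0,19,147 1,-15,145 6,18,147 8,19,147 9,23,150 10,-16,148 11,-13,147 14,17,147 16,18,147 17,-13,148 17,-7,147 18,-8,155 18,19,148 20,-8,154 20,-8,144 21,12,157 22,2,155 23,14,151 23,15,146 24,19,149 24,11,156 24,19,143 26,6,154 27,9,157 27,4,159 28,-13,152 29,12,148 30,-5,154 30,9,152 31,15,147 32,12,148 33,-6,156 33,3,156 35,10,148 35,18,151 36,0,157 36,-7,154 37,4,156 37,11,1
[... 891 characters left out ...]
145 17,8,154 17,-4,155 18,11,154 18,-7,152 18,-16,150 19,-1,155 20,18,145 20,11,155 20,-6,158 21,-16,149 22,16,151 22,4,156 23,12,155 23,-15,148 24,17,151 24,-5,157 24,-2,156 25,5,154 25,-7,157 26,-17,150 27,3,156 27,-4,153 27,18,151 28,-9,155 29,8,155 30,-8,155 31,-16,150 31,-1,157 32,4,155 32,7,154 33,-2,159 33,14,149 34,0,153 34,12,148 35,-7,156 35,5,153 35,-17,153 36,-9,154 37,6,155 37,1,158 38,-9,155 38,-1,156 39,6,155 40,2,154 41,-3,155 42,4,153 43,10,156 44,-2,155 44,7,155 45,5,152 46,-2,156 47,6,153 48,6,157 49,-6,155 49,4,157 50,2,157 51,7,157 52,2,155 53,7,157 53,0,155 54,-5,157 55,3,155 56,8,156 57,-4,149 57,6,154 59,-4,155 59,-6,157 60,-1,156 61,9,155 62,-7,158 62,2,157 63,-2,155
```

View pics/c6.png

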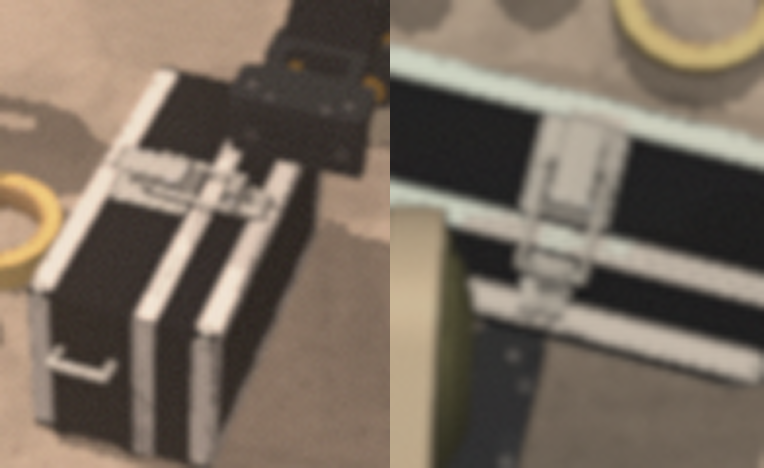

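The lever lies flat (upper face about z 155 out to x 63). The bar sits under the lip at about (-20,148), the lid is shut, and the hand is clear.

```bash
python3 -c "
from workcell import *
print(close_job())"
```

```text
the job is handed in; nothing more can be done
None
```

The case is closed: the lid is shut, the loop's bar is caught under the keeper lip, the lever is snapped flat, the mug, tape measure and torch were never approached, and I handed the job in at about 11 s (no verdict was returned).

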